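Two-button release of the leak-test chamber cover

ROBOT

A 6-joint arm with a two-finger parallel gripper is mounted at the origin on the work surface. World frame = base frame: x ahead of the robot, y to its left, z up, the work surface at z = 0. Lengths are in m, angles in rad, forces in N, time in s.
With the tool pointing down it reaches from about 0.325 to 0.85 m from the base axis. Payload 4.4 kg.
Tool frame: the origin (TCP) lies between the finger pads; the fingertips stand 22 mm ahead of it and the grasp point (between the pads) lies 3 mm ahead of it (tcp_to_tips is the distance from the TCP to the fingertips, in m); z points along the fingers, y is the line along which they close (so a half turn about z gives the same grasp; the last joint's range is limited). The gripper opens to 94 mm and grips with 3 to 60 N. Pads are 16 mm wide; open, the fingers measure 119 mm over their backs; the gripper's body (75 mm by 177 mm) begins 78 mm behind the grasp point.
Start: joints at [-1.401, 0.207, 1.542, -0, 1.393, -0.15], TCP at [0.181, -0.546, 0.227] pointing down, gripper open.
Joint ranges: [-2.73, 2.73], [-0.86, 2.22], [0.23, 2.46], [-1.11, 4.25], [0.08, 2.63], [-2.82, 2.82]. Speed limits (rad/s): [2.79, 2.79, 3.14, 3.14, 3.14, 3.14].

INTERFACE

Orientations are given as a unit quaternion [w, x, y, z].
In Python, from workcell import * gives the robot as it stands. The module is installed in compiled form; this text tells all that it offers.
- The arm moves only by the tool move_arm, never from a script. Its argument "steps" is one flat list of numbers, 7 for each row, row after row: the shift along the tool's x, y, z in cm, then the turn, a rotation vector about the tool's x, y, z in rad, then the finger opening in cm, from 0 to 9.4. A call has 1 to 10 rows; each row shifts and turns the commanded pose from where the row before left it, along the tool's axes as they then stand; what a row does not reach is not made up. A row lasts 1/10 s, in which the tool goes at most 50 mm and 8.59 degrees, less where a joint would pass 70% of its speed; a pose out of reach is approached as far as the arm can. A call is refused whole if a number of a shift passes 5 or a number of a turn 0.15, either way. A call with a gripper value outside its range is refused whole. The fingers move at their own pace and stop on an object; "force" is the grip in N (left out, the last holds). Time passes only in rows, so rows that do not move let the fingers close. It gives the time, the measured TCP pose, the force, the opening and the grip force at its end, in the units of the state.
- get_state(): the state, without advancing time (a new reading comes with each control period).
- snapshot(name): name is "side" or "top" or "wrist"; returns a dict with "image" (400x640x3 uint8, blue, green, red), "camera_matrix" (3x3 intrinsics, pixels), "k1" (the pictures are not rectified: a ray, as slopes to the right and down, at radius r is drawn at 1 + k1 r^2 times it, then the intrinsics apply), "R" (3x3) and "t" (3): a world point X has camera coordinates R X + t. Camera axes: x right, y down, z forward; pixel columns grow to the right and rows downward; lengths in m; the calibration is good to about 2 mm. A picture is of the moment at which its call begins. There is no depth.
- close_job(): hands the job in; it is judged then, once.
The state is a dict: "t": time; "q": joint angles; "dq": joint speeds; "joint_efforts": joint torques, N m; "ee_pos": TCP position; "tcp_rot": TCP orientation; "contact_force": force on the tool from outside, world axes, zero at the start; "moment": the same for the moment, N m; "grip_width": opening from 0.0 (shut) to 1.0 (fully open); "grip_force": force on a finger pad.
Only numpy, scipy, OpenCV 4.12 (cv2) and the standard library are available. Lean on these libraries where they do the work, as an engineer would, in place of code of your own. Each camera call takes 0.05 s, during which the arm holds its last target. There are 200 camera calls.

TASK

Open the leak-test chamber: press its two flat round release buttons down together, one fingertip on each, and keep both down without a break until the sprung steel cover has swung fully open by itself. Then let both buttons come up and move the hand clear. Do not touch the cover, do not press the mushroom-headed dump button, and leave the loose things on the bench where they are.

Things in the scene. Friction and masses are not known exactly. Their poses are not given: they have to be found in the camera images.
- chamber: Fixed steel leak-test chamber. Origin on the bench under the console's middle; x points from console to box, y along the console. Console: top 50 mm high, x -55 to 60, y -170 to 170 mm. Then a dark sill (x 60 to 110 mm, 76 high) with two sliding latches (y +75 and -75 mm, tops 98 high), then the box (x 110 to 250, y -120 to 120 mm) with the cover on top, 90 mm high when shut.
- left_button_top (a point): Centre of the level top face of the left (chamber's +y) release button: flat black cap 30 mm across, in a dark round housing 46 mm across, near the console's middle. Up: 72 mm above the bench, 10 mm above its housing; the point moves with the cap. The two buttons are 52 to 68 mm apart, centre to centre; their line is within 14 degrees of the chamber's y axis.
- right_button_top (a point): The same point on the right release button (the one at the chamber's -y side), an identical button.
- left_button (a joint): How far the left button is pressed, m: 0 up, 0.010 fully down (flush with its housing). Sprung: starts to move at about 0.9 N, fully down at about 3 N (latch friction adds up to 0.5 N), comes up when let go. It draws back the left cover latch, which is clear of the cover from about 0.006.
- right_button (a joint): The same for the right button and the right cover latch. Either latch alone keeps the cover shut, so both buttons must be down at the same time.
- cover (a joint): Opening angle of the cover, rad: 0 shut, 1.2 fully open at its stop. Steel plate 138 x 240 x 5 mm hinged along the chamber's far (+x) edge; its near edge rises up and away from the console. With both latches clear, a spring and damper open it in about 3 to 4 s; it stays open. Letting either button up while it is on its way is a failure.
- cover_edge (a point): Middle of the cover's near edge, upper face (110 mm along the chamber's x axis, 90 mm high, when shut).
- dump_top (a point): Centre of the top of the dump button, NOT to be pressed: black mushroom head 42 mm across, 83 mm above the bench, near one end of the console, about 125 mm from its middle. At the other end stands a round steel pressure gauge 52 mm across, 72 mm above the bench. The two may change ends.
- dump_button (a joint): How far the dump button is pressed, m: 0 up, 0.006 down. Must stay up.
- spray_can: Loose spray can, 66 mm across, 150 mm high, standing beside the chamber; origin at the centre of its underside. Leave alone.
- socket: Loose steel deep socket, 28 mm across, 65 mm high, standing beside the console; origin at the centre of its underside. Leave alone.
- screwdriver: Loose screwdriver lying beside the console, its length (about 0.2 m) along its x axis. Leave alone.
- piston: Loose aluminium piston, 54 mm across, 45 mm high, standing beside the box; origin at the centre of its underside. Leave alone.

How it is judged:
By the outcome, as a careful person would: the job done as asked, in the order asked, and still so for the second after the job is handed in, with the robot touching nothing.
It also fails if it takes over 38 s, if anything falls off the work surface, if the arm or the gripper's body presses on something with over 40 N, if the wrist force passes 120 N, or if a joint passes its speed limit or range.

## Working session

There is one attempt and no reset: what is moved stays moved. The work goes in short steps, Python scripts to look and compute and a tool call to move; the robot and the scene stay as the last step left them, time stands still between calls to the robot, and variables do not carry over. Pictures are saved under pics/ and viewed, at most 10 in all, crops included, and the job is handed in when it is done.

Besides the shell and the picture viewer there is one more tool, called after "Call:" as name(argument=value, ...) on one line, values as JSON. move_arm: Moves the arm, as the interface text tells. Its arguments: {"type":"object","properties":{"steps":{"type":"array"},"force":{"type":"number"}},"required":["steps"]}

```bash
mkdir -p pics
cat > h.py <<'E'
from workcell import *
import numpy as np, cv2
def ray(s,u,v):
    K=s["camera_matrix"];k=s["k1"]
    d=cv2.undistortPoints(np.array([[[u,v]]],float),K,np.array([k,0,0,0,0.]))[0,0]
    # fixed point for r-based model matches opencv k1
    R=np.array(s["R"]);t=np.array(s["t"])
    return -R.T@t, R.T@np.array([d[0],d[1],1])
def onplane(s,u,v,z):
    o,d=ray(s,u,v); return o+d*(z-o[2])/d[2]
E
python3 - <<'E'
from h import *
import pickle
for n in("top","side"):
    s=snapshot(n); cv2.imwrite(f"pics/{n}0.png",s["image"]); pickle.dump(s,open(n+"0.pkl","wb"))
    print(n,s["k1"],-np.array(s["R"]).T@s["t"])
print(get_state())
E
```

```text
top -0.03616367052849534 [0.46073322 0.01774645 1.25456968]
side -0.012197686186325628 [0.09609697 0.55455687 0.50465671]
{'t': 0.1, 'q': array([-1.40147840e+00,  2.07324439e-01,  1.54279979e+00, -9.60513907e-06,
        1.39349695e+00, -1.50479011e-01]), 'dq': array([ 1.13707380e-03, -1.67088570e-03, -3.77170368e-03,  4.37027602e-04,
        4.38978928e-05, -2.97973554e-04]), 'joint_efforts': array([-1.15282082e-04, -3.71863854e+01, -2.82293665e+01,  6.99965190e-02,
        3.11120006e-02, -5.28494547e-05]), 'ee_pos': array([ 0.18064662, -0.54516852,  0.22641811]), 'tcp_rot': array([-1.01417454e-03,  9.87242811e-01,  1.59218730e-01, -1.42798870e-05]), 'contact_force': array([-0.44377905, -0.53243289,  0.67787195]), 'moment': array([-0.02414621, -0.03819198,  0.02609929]), 'grip_force': 0.0, 'grip_width': 0.9963005985612301}
```

View pics/top0.png

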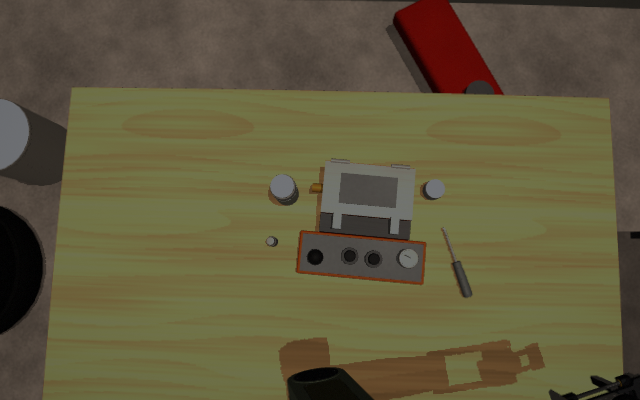

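View pics/side0.png

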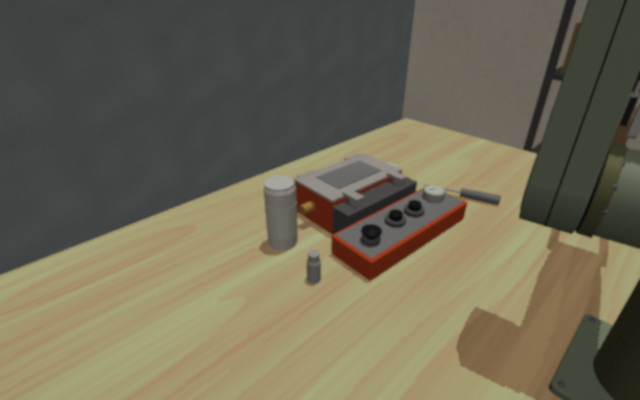

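Top view shows the chamber, with the dump button at about (315,257), the release buttons at (349,256) and (373,259), and the gauge at (408,258). The side view agrees; the spray can and socket are on the dump side, the screwdriver and piston on the gauge side.

Run:
```python
from h import *
import pickle
s=pickle.load(open("top0.pkl","rb"))
P={}
for n,u,v,z in(("dump",315,257,.083),("L",349,255.5,.072),("R",373,258.5,.072),("gauge",408,258,.072),("c1",299.5,232,.05),("c2",425.5,242,.05),("c3",297,272,.05),("c4",422,283,.05)):
    P[n]=onplane(s,u,v,z);print(n,P[n].round(4))
print("dist",np.linalg.norm(P["L"]-P["R"]))
cv2.imwrite("pics/topc.png",cv2.resize(s["image"][220:295,285:435],None,fx=5,fy=5,interpolation=cv2.INTER_CUBIC))
```

```text
dump [0.459  0.0513 0.083 ]
L [ 0.4653 -0.0376  0.072 ]
R [ 0.4591 -0.1007  0.072 ]
gauge [ 0.4627 -0.1925  0.072 ]
c1 [0.5248 0.096  0.05  ]
c2 [ 0.5065 -0.2432  0.05  ]
c3 [0.4179 0.0992 0.05  ]
c4 [ 0.3977 -0.2338  0.05  ]
dist 0.06339532526585395
```

View pics/topc.png

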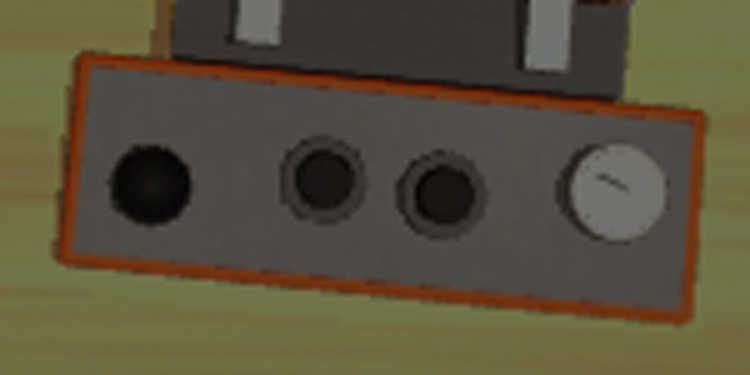

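The crop puts the button centres at (349.8,256) and (373.8,259). They are about 63 mm apart, with a tilt of about 6°. Moving above them now.

Call:
move_arm(steps=[3.3,-2.9,0,0,0,0,4.9,3.3,-2.9,0,0,0,0,4.9,3.3,-2.9,0,0,0,0,4.9,3.3,-2.9,0,0,0,0,4.9,3.3,-2.9,0,0,0,0,4.9,3.3,-2.9,0,0,0,0,4.9,3.3,-2.9,0,0,0,0,4.9,3.3,-2.9,0,0,0,0,4.9,3.3,-2.9,0,0,0,0,4.9,3.3,-2.9,0,0,0,0,4.9])

```text
t: 1.1
ee_pos: [0.4032, -0.165, 0.2272]
tcp_rot: [-0.0, 0.987, 0.159, -0.0]
contact_force: [0.8, -0.0, 0.7]
grip_width: 0.521
grip_force: 0.0
```

Call:
move_arm(steps=[3,-2.4,0,0,0,0,4.9,3,-2.4,0,0,0,0,4.9,2.6,-2.5,0,0,0,0,4.9,0,0,0,0,0,0.104,4.9,0,0,0,0,0,0.104,4.9,0,0,0,0,0,0.104,4.9,0,0,0,0,0,0.104,4.9,0,0,0,0,0,0,4.9,0,0,0,0,0,0,4.9])

```text
t: 2.0
ee_pos: [0.4613, -0.0704, 0.2271]
tcp_rot: [-0.0, 0.999, -0.047, -0.0]
contact_force: [-0.6, 0.6, 0.2]
grip_width: 0.519
grip_force: 0.0
```

Run:
```python
from h import *
import pickle
s=snapshot("wrist"); cv2.imwrite("pics/w1.png",s["image"]); pickle.dump(s,open("w1.pkl","wb"))
st=get_state();print(st["t"],st["ee_pos"],st["tcp_rot"],st["grip_width"],st["contact_force"])
```

```text
2.05 [ 0.46134201 -0.07043736  0.22719817] [-9.11137629e-05  9.98884944e-01 -4.72101088e-02 -2.55051724e-04] 0.521261747200746 [ 0.48061092 -0.37980626  0.40322825]
```

View pics/w1.png

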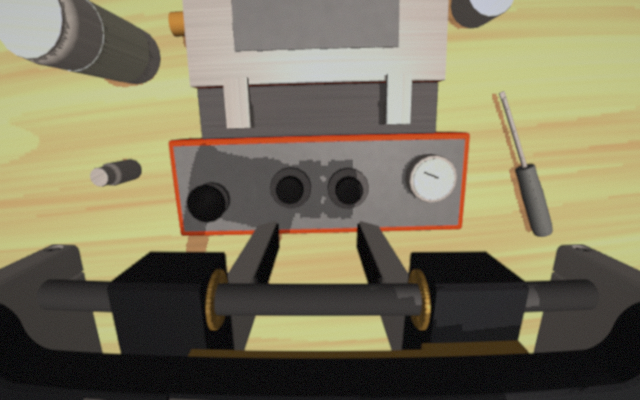

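The wrist view shows the dump button at (208,201), the release buttons at about (290,189) and (348,189), and the gauge at (433,177). The fingers are at the bottom.

Run:
```python
from h import *
import pickle
s=pickle.load(open("w1.pkl","rb"));im=s["image"]
print("cam",-np.array(s["R"]).T@s["t"], "axis",np.array(s["R"])[2])
g=cv2.cvtColor(im,cv2.COLOR_BGR2GRAY)
P=[]
for u,v in((290,189),(348,189)):
    print(g[v,u-26:u+27:2])
    w=(g[v-20:v+20,u-20:u+20]<30).astype(np.uint8)
    n,l,st,c=cv2.connectedComponentsWithStats(w); i=1+np.argmax(st[1:,4])
    a,b=st[i,0]+st[i,2]/2-.5+u-20, st[i,1]+st[i,3]/2-.5+v-20
    print(st[i],c[i]+[u-20,v-20],a,b); p=onplane(s,*(c[i]+[u-20,v-20]),.072);P.append(p);print(p)
P=np.array(P);d=P[0]-P[1];print("mid",P.mean(0),"dist",np.linalg.norm(d),"phi",np.degrees(np.arctan2(-d[0],d[1])))
e=get_state();q=e["tcp_rot"]
from scipy.spatial.transform import Rotation as Ro
R=Ro.from_quat(np.r_[q[1:],q[0]]).as_matrix();print("tool y",R[:,1]);print("shift tool cm",100*R.T@(P.mean(0)-e["ee_pos"]))
# tips project
for sg in(1,-1):
    X=e["ee_pos"]+R@np.array([0,sg*.0307,.022]);c=s["R"]@X+s["t"];print("tip",sg,(s["camera_matrix"]@(c/c[2]))[:2])
```

```text
cam [ 0.52847457 -0.0768023   0.38515208] axis [-0.23248487  0.02248118 -0.97234016]
[85 85 84 68 65 56 28 18 25 22 21 25 24 22 23 19 21 20 18 14 56 59 60 58
 83 84 85]
[  6   7  27  27 566] [289.45759717 189.2844523 ] 289.0 189.0
[ 0.46592885 -0.04060738  0.072     ]
[ 85  87  78  63  63  63  55  24  25  21  23  21  23  20  20  20  26  17
  26  31  46  91  95 107 137 136 135]
[  8   7  24  28 534] [347.84082397 189.87265918] 347.5 189.5
[ 0.45939917 -0.1026445   0.072     ]
mid [ 0.46266401 -0.07162594  0.072     ] dist 0.062379820712356635 phi -6.008512182105237
tool y [-9.43149804e-02 -9.95542395e-01 -1.57942293e-04]
shift tool cm [ 0.1508623   0.10831111 15.51972365]
tip 1 [365.88951384 234.95253238]
tip -1 [269.43901202 234.96380319]
```

Call:
move_arm(steps=[0.15,0.1,2,0,0,0.01,5,0,0,2.5,0,0,0,5,0,0,2.5,0,0,0,5,0,0,2,0,0,0,5,0,0,2,0,0,0,5,0,0,1,0,0,0,5,0,0,0,0,0,0,5,0,0,0,0,0,0,5])

```text
t: 2.85
ee_pos: [0.4634, -0.0718, 0.108]
tcp_rot: [0.0, 0.999, -0.053, 0.0]
contact_force: [0.4, -0.2, 0.4]
grip_width: 0.527
grip_force: 0.0
```

Run:
```python
from h import *
s=snapshot("wrist"); im=s["image"][120:320,180:460]; cv2.imwrite("pics/w2.png",cv2.resize(im,None,fx=2.5,fy=2.5))
st=get_state();print(st["t"],st["ee_pos"],st["tcp_rot"],st["grip_width"]*94,st["contact_force"])
for n,X in(("L",[.4659,-.0406,.072]),("R",[.4594,-.1026,.072])):
    c=s["R"]@np.array(X)+s["t"];p=(s["camera_matrix"]@(c/c[2]))[:2];print(n,p,(p-[180,120])*2.5)
```

```text
2.9 [ 0.46386214 -0.07195312  0.10847306] [ 2.73403053e-04  9.98598056e-01 -5.29237785e-02  9.60106178e-04] 50.29211991224453 [-0.39311428 -0.22103071 -0.05698066]
L [271.76714502 229.00214885] [229.41786254 272.50537212]
R [363.04161762 228.83052525] [457.60404406 272.07631312]
```

View pics/w2.png

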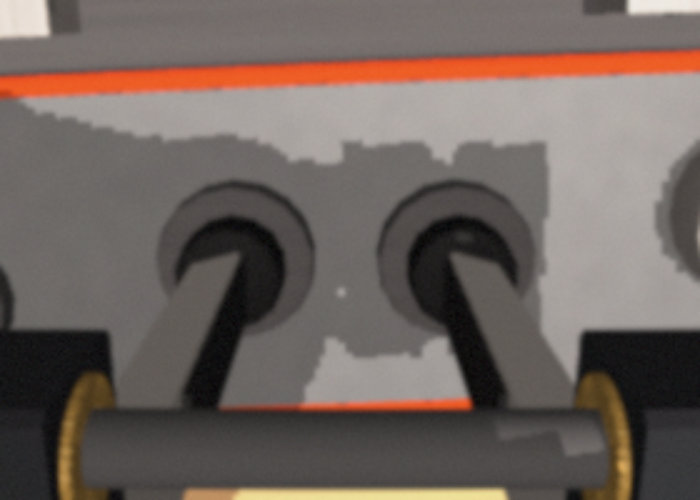

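The fingertips sit over both caps, at crop pixels of about (225,258) and (470,258), with the caps at about (230,272) and (460,272). Pressing now.

Call:
move_arm(steps=[0,0,0.6,0,0,0,5,0,0,0.6,0,0,0,5,0,0,0.4,0,0,0,5,0,0,0.4,0,0,0,5,0,0,0.3,0,0,0,5,0,0,0.2,0,0,0,5,0,0,0,0,0,0,5])

```text
t: 3.6
ee_pos: [0.4645, -0.0721, 0.0878]
tcp_rot: [0.0, 0.999, -0.053, 0.001]
contact_force: [-11.7, 3.1, 38.2]
grip_width: 0.532
grip_force: 18.8
```

Run:
```python
from h import *
s=snapshot("wrist"); cv2.imwrite("pics/w3.png",cv2.resize(s["image"][0:320,150:490],None,fx=1.8,fy=1.8))
st=get_state();print(st["t"],st["ee_pos"],st["tcp_rot"],st["contact_force"],st["moment"])
```

```text
3.65 [ 0.46445943 -0.07208106  0.087803  ] [ 3.71700914e-04  9.98605019e-01 -5.27964614e-02  6.41081228e-04] [-11.36391008   3.82884578  37.75597034] [ 0.69553741  2.33673335 -0.00365322]
```

View pics/w3.png

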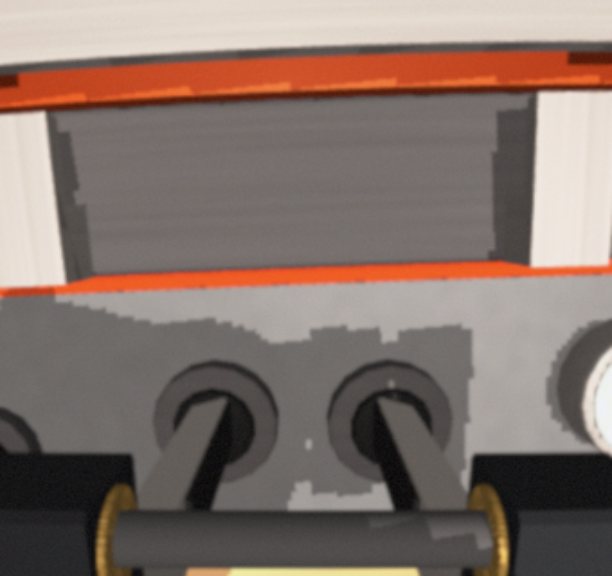

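The cover's near edge has lifted clear at the top of the crop (about v=50), and both caps look flush. I'll ease the force slightly and hold.

Call:
move_arm(steps=[0,0,-0.05,0,0,0,5,0,0,-0.05,0,0,0,5,0,0,0,0,0,0,5,0,0,0,0,0,0,5,0,0,0,0,0,0,5,0,0,0,0,0,0,5,0,0,0,0,0,0,5,0,0,0,0,0,0,5,0,0,0,0,0,0,5,0,0,0,0,0,0,5])

```text
t: 4.65
ee_pos: [0.4644, -0.0721, 0.0879]
tcp_rot: [0.0, 0.999, -0.053, 0.001]
contact_force: [-9.0, 3.1, 30.8]
grip_width: 0.532
grip_force: 15.4
```

Call:
move_arm(steps=[0,0,0,0,0,0,5,0,0,0,0,0,0,5,0,0,0,0,0,0,5,0,0,0,0,0,0,5,0,0,0,0,0,0,5,0,0,0,0,0,0,5,0,0,0,0,0,0,5,0,0,0,0,0,0,5,0,0,0,0,0,0,5,0,0,0,0,0,0,5])

```text
t: 5.65
ee_pos: [0.4644, -0.0721, 0.0879]
tcp_rot: [0.0, 0.999, -0.053, 0.001]
contact_force: [-9.3, 2.8, 30.9]
grip_width: 0.532
grip_force: 15.4
```

Call:
move_arm(steps=[0,0,0,0,0,0,5,0,0,0,0,0,0,5,0,0,0,0,0,0,5,0,0,0,0,0,0,5,0,0,0,0,0,0,5,0,0,0,0,0,0,5,0,0,0,0,0,0,5,0,0,0,0,0,0,5,0,0,0,0,0,0,5,0,0,0,0,0,0,5])

```text
t: 6.65
ee_pos: [0.4644, -0.0721, 0.0879]
tcp_rot: [0.0, 0.999, -0.053, 0.001]
contact_force: [-8.9, 2.9, 30.8]
grip_width: 0.529
grip_force: 15.4
```

Call:
move_arm(steps=[0,0,0,0,0,0,5,0,0,0,0,0,0,5,0,0,0,0,0,0,5,0,0,0,0,0,0,5,0,0,0,0,0,0,5,0,0,0,0,0,0,5,0,0,0,0,0,0,5,0,0,0,0,0,0,5,0,0,0,0,0,0,5,0,0,0,0,0,0,5])

```text
t: 7.65
ee_pos: [0.4644, -0.0721, 0.0879]
tcp_rot: [0.0, 0.999, -0.053, 0.001]
contact_force: [-8.0, 3.1, 30.2]
grip_width: 0.535
grip_force: 15.4
```

Run:
```python
from h import *
a=snapshot("side")["image"]
for i in range(10): b=snapshot("side")
d=np.abs(a.astype(int)-b["image"]).max(2); print("moving px",(d[100:280,260:480]>25).sum())
cv2.imwrite("pics/s4.png",b["image"][60:320,200:560])
st=get_state();print(st["t"],st["ee_pos"],st["contact_force"])
```

```text
moving px 0
8.2 [ 0.46441463 -0.07208731  0.0879225 ] [-9.05378378  2.70912741 29.93462706]
```

View pics/s4.png

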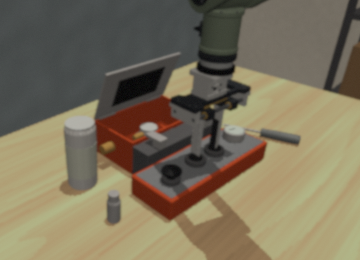

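The side view shows the cover standing open (crop about (140,80)) and no longer moving, with both fingers on the buttons. I'll hold a little longer, then release.

Call:
move_arm(steps=[0,0,0,0,0,0,5,0,0,0,0,0,0,5,0,0,0,0,0,0,5,0,0,0,0,0,0,5,0,0,0,0,0,0,5,0,0,0,0,0,0,5,0,0,0,0,0,0,5,0,0,0,0,0,0,5,0,0,0,0,0,0,5,0,0,0,0,0,0,5])

```text
t: 9.2
ee_pos: [0.4644, -0.0721, 0.0879]
tcp_rot: [0.0, 0.999, -0.053, 0.001]
contact_force: [-9.6, 3.1, 30.6]
grip_width: 0.531
grip_force: 15.4
```

Call:
move_arm(steps=[0,0,-0.5,0,0,0,5,0,0,-0.5,0,0,0,5,0,0,-0.8,0,0,0,5,0,0,-1.5,0,0,0,5,0,0,-2,0,0,0,5,0,0,-2.5,0,0,0,5,-1,0,-2.5,0,0,0,5,-2,0,-2,0,0,0,5,-2,0,-1,0,0,0,5,0,0,0,0,0,0,5])

```text
t: 10.2
ee_pos: [0.4119, -0.066, 0.2171]
tcp_rot: [0.0, 0.999, -0.053, 0.0]
contact_force: [0.2, -0.1, 0.5]
grip_width: 0.531
grip_force: 0.0
```

Call:
move_arm(steps=[0,0,0,0,0,0,5,0,0,0,0,0,0,5,0,0,0,0,0,0,5,0,0,0,0,0,0,5,0,0,0,0,0,0,5])

```text
t: 10.7
ee_pos: [0.4132, -0.0663, 0.216]
tcp_rot: [-0.0, 0.999, -0.053, -0.001]
contact_force: [0.3, 0.3, 0.5]
grip_width: 0.535
grip_force: 0.0
```

Run:
```python
from h import *
b=snapshot("side"); w=snapshot("wrist")
cv2.imwrite("pics/s5.png",np.hstack([b["image"][60:320,200:560],w["image"][0:260,140:500]]))
st=get_state();print(st["t"],st["ee_pos"],st["contact_force"])
```

```text
10.8 [ 0.41328438 -0.06631295  0.21620757] [ 0.04438831 -0.03585365 -0.71031703]
```

View pics/s5.png

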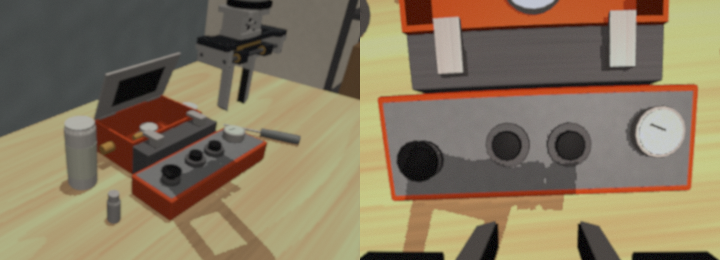

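The cover is open, both buttons are up at composite pixels (508,145) and (570,145), the dump button is up, the loose things are in place and the hand is clear.

```bash
python3 -c "
from workcell import *
print(close_job())"
```

```text
the job is handed in; nothing more can be done
None
```

The chamber is open and the job is handed in: I held both release buttons down until the cover stopped moving, then let them up and moved the hand clear at about 11 s, with the dump button, cover and loose things untouched.

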